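Put the two-deck tube stand together

TASK

Assemble the blue two-deck tube stand on its fixed foot: lower the metal spacer tube over the spindle onto the foot, then the upper deck (hub up) over the spindle onto the spacer, its long sides parallel to those of the foot so that its holes stand above the foot's sockets, and last the black cap knob, skirt down, over the deck's hub. Lower each part fully home rather than letting it drop, let go of each before fetching the next, and leave the white bottle, the plastic beaker and the glass dish where they stand.

Things in the scene. Friction and masses are not known exactly. Their poses are not given: they have to be found in the camera images.
- foot: the stand's foot, fixed: blue slab 170 (x) x 84 (y) x 16 mm high; four shallow round sockets in a row along x at +-30 and +-58 mm (26 mm wide, 6 deep); a steel spindle, 14 mm diameter, stands 92 mm above the slab at its centre (last 7 mm taper to 6 mm). Origin: centre of the slab's underside; x the long side, z up. A half turn makes no difference
- spindle_base (a point): the spindle's axis at the top face of the foot's slab (16 mm above the worktop), where the spacer comes to stand; same axes as the foot
- spindle_tip (a point): top end of the spindle, on its axis, 108 mm above the worktop
- spacer: grey metal spacer tube standing upright, 36 mm outside diameter, 22 mm bore, 70 mm long, about 90 g. Origin: centre of its lower end; z along the tube. Fully down on the foot, the spindle's tip sticks out 22 mm above it (leave room for that between the fingers)
- deck: upper deck, lying flat: blue plate 150 (x) x 64 (y) x 10 mm with four through holes in a row along x over the foot's sockets; yellow hub at its centre, 28 mm diameter, 36 mm tall above the plate, 20 mm bore through hub and plate; about 120 g. Grip the hub from above. Origin: centre of the plate's underside; z up. Seated: origin 70 mm above the foot's top face, spindle ending inside the hub
- cap_knob: black cap knob, 60 mm tall, standing on its open skirt (52 mm outside, 36 mm inside diameter, hollow 20 mm deep); round fluted grip 39 mm in diameter from 30 to 56 mm above the origin; orange dot on top; about 70 g. Origin: centre of the skirt's underside; z up. Seated on the hub's top its origin is 26 mm above the deck's
- bottle: bystander: white reagent bottle with a blue cap, 56 mm diameter, 125 mm tall; origin at the centre of its underside
- cup: bystander: cloudy plastic beaker, 72 mm diameter, 92 mm tall; origin at the centre of its underside
- dish: bystander: shallow glass dish, 86 mm diameter, 12 mm tall; origin at the centre of its underside
Mind the look-alikes: they are no part of the job. Several things have the shape of the spacer; the one meant has the colours described above. Leave any yellow look-alike of the cap_knob alone.

How it is judged (in metres and radians):
On the way, in this order (a step that is already met when the one before it is completed fails the run):
1. the spacer stands on the foot round the spindle, upright and released (horizontal distance between spacer and spindle_base below 0.008 m and angle between spacer's own z axis and vertical below 0.05 rad and z of spacer in the frame of spindle_base between -0.004 and 0.004 m and contact force between the fingers and spacer below 0.1 N), for 0.2 s.
2. the deck lies level on the spacer, over the spindle, parallel to the foot, released (horizontal distance between spacer and spindle_base below 0.008 m and angle between spacer's own z axis and vertical below 0.05 rad and z of spacer in the frame of spindle_base between -0.004 and 0.004 m and horizontal distance between deck and spindle_base below 0.007 m and angle between deck's own z axis and vertical below 0.06 rad and angle between the x axis of deck and the x axis of foot, either way round below 0.15 rad and z of deck in the frame of spindle_base between 0.065 and 0.075 m and contact force between the fingers and deck below 0.1 N), for 0.2 s.
At the end, for the whole second after the job is handed in: Spacer on the foot, deck on it, knob on the hub, all upright, released, at rest: axes within 8, 7 and 13 mm of the spindle's; origins 0, 70 (+-4, 5 mm) above the foot's top face, knob 26 +-5 mm above the deck's; tilt under 0.05, 0.06, 0.08 rad; deck within 0.15 rad of the foot's long side (all of step 2 and horizontal distance between cap_knob and spindle_base below 0.013 m and angle between cap_knob's own z axis and vertical below 0.08 rad and z of cap_knob in the frame of deck between 0.021 and 0.031 m and linear speed of each of spacer, deck, cap_knob below 0.02 m/s and contact force between the fingers and spacer below 0.1 N and contact force between the fingers and cap_knob below 0.1 N); the robot touches nothing.
It fails at once if the bottle, the plastic beaker or the glass dish is shifted by more than 30 mm or tipped (distance of any of bottle, cup, dish from where it was at the start of the episode above 0.03 m or angle between any of bottle, cup, dish's own z axis and vertical above 0.3 rad).
It fails at once if the spacer falls freely, faster than 0.7 m/s (a drop of about 25 mm) (linear speed of spacer above 0.7 m/s and contact force between anything else and spacer below 0.02 N).
It fails at once if the deck falls freely, faster than 0.7 m/s (a drop of about 25 mm) (linear speed of deck above 0.7 m/s and contact force between anything else and deck below 0.02 N).
It fails at once if the cap knob falls freely, faster than 0.7 m/s (a drop of about 25 mm) (linear speed of cap_knob above 0.7 m/s and contact force between anything else and cap_knob below 0.02 N).
It also fails if it takes over 67 s, if anything falls off the work surface, if the arm or the gripper's body presses on something with over 40 N, if the wrist force passes 120 N, or if a joint passes its speed limit or range.

ROBOT

A 7-joint arm with a two-finger parallel gripper is mounted at the origin on a cart in front of the work surface, level with it; the furniture and walls round the work are solid. World frame = base frame: x ahead of the robot, y to its left, z up, the work surface at z = 0. Lengths are in m, angles in degrees, forces in N, time in s.
With the tool pointing down it reaches from about 0.4 to 0.85 m from the base axis. Payload 4.5 kg.
Tool frame: the origin (TCP) lies at the very end of the fingers, on their centre line; the grasp point (between the pads) lies 19 mm behind it (bot.tcp_to_grasp is the distance from the TCP to the grasp point, in m); z points along the fingers, y is the line along which they close (so a half turn about z gives the same grasp; the last joint's range is limited). The gripper opens to 88 mm and grips with 3 to 60 N. Pads are 18 mm wide; open, the fingers measure 123 mm over their backs; the gripper's body (75 mm by 187 mm) begins 45 mm behind the grasp point.
Start: joints at [-67.85, 39.483, -11.15, 89.685, 9.013, 51.709, -12.324], TCP at [0.216, 0.587, 0.239] pointing down, gripper open.
Joint ranges: [-172.22, 172.22], [-26.19, 119.32], [-84.43, 86.54], [7.71, 146.69], [-57.33, 237.33], [2.42, 119.75], [-152.13, 152.13]. Speed limits (degrees/s): [147.25, 147.25, 180, 180, 180, 180, 180].

INTERFACE

Orientations are given as [roll, pitch, yaw] about the fixed x, y, z axes, in that order (R = Rz(yaw) Ry(pitch) Rx(roll)).
In Python, from bench import state, viewer, workorder, bot gives the robot as it stands.
- The arm moves only by the tool play_rows, never from a script. Its argument "steps" is a list of rows, each a list of 3 entries, a list of its own where there are three numbers: the turn, a rotation vector about the tool's x, y, z in rad, then the shift along the tool's x, y, z in mm, then the opening, from 0 (shut) to 1 (fully open). In form: [[[ax, ay, az], [dx, dy, dz], gripper], ...]. A call has exactly 8 rows; each row is the pose to reach, as a shift and turn from the pose commanded when the call began, along the tool's axes at that moment; what a row does not reach only later rows make up. A row lasts 1/12 s, in which the tool goes at most 41.7 mm and 7.16 degrees, less where a joint would pass 70% of its speed; a pose out of reach is approached as far as the arm can. A call with a gripper value outside its range is refused whole. The fingers move at their own pace and stop on an object; "grip_force" is the grip in N (left out, the last holds). Time passes only in rows, so rows that repeat a pose let the fingers close, or fill a call up. It gives the time, the measured TCP pose, the force, the opening and the grip force at its end, in the units of the state.
- state(): the state, without advancing time (a new reading comes with each control period).
- viewer.snapshot(name): name is "side" or "top" or "wrist"; returns a dict with "frame" (420x560x3 uint8, red, green, blue), "range_z" (420x560 float32, m along the optical axis (not along the pixel's ray), 0 where there is no reading), "fx", "fy", "cx", "cy" (pixels), "k1" (the pictures are not rectified: a ray, as slopes to the right and down, at radius r is drawn at 1 + k1 r^2 times it, then the intrinsics apply), "R" (3x3) and "t" (3): a world point X has camera coordinates R X + t. Camera axes: x right, y down, z forward; pixel columns grow to the right and rows downward; lengths in m; the calibration is good to about 2 mm. A picture is of the moment at which its call begins.
- workorder.job_done(): hands the job in; it is judged then, once.
Trained networks look in a picture, given as the dict that the camera call returned (one of the last four; its "shot" number tells which), for a name from the list of things; names that differ only in an ending like _2 or _b are one class to them, and where a whole thing is asked for, a point or a joint stands for the part that bears it (a point fixed in the world has none). Each returns a list of dicts, best first, with "p" (0 to 1); they miss things now and then, are a little off and sometimes report something else, mostly with a low value. They report only what shows in the picture. A call takes as long as a camera call. They do not tell look-alikes from the thing itself.
- viewer.recognise(picture, label): "box" ([left, top, right, bottom] in pixels, round what is visible of it).
The state is a dict: "t": time; "joints": joint angles; "qd": joint speeds; "effort": joint torques, N m; "tcp_pos": TCP position; "tool_rot": TCP orientation; "wrist_force": force on the tool from outside, world axes, zero at the start; "wrist_torque": the same for the moment, N m; "finger_gap": finger opening in m; "finger_force": force on a finger pad.
Only numpy, scipy, OpenCV 4.12 (cv2) and the standard library are available. Lean on these libraries where they do the work, as an engineer would, in place of code of your own. Each camera call takes 0.05 s, during which the arm holds its last target. There are 200 camera calls.

## Working session

There is one attempt and no reset: what is moved stays moved. The work goes in short steps, Python scripts to look and compute and a tool call to move; the robot and the scene stay as the last step left them, time stands still between calls to the robot, and variables do not carry over. Pictures are saved under pics/ and viewed, at most 13 in all, crops included, and the job is handed in when it is done.

Besides the shell and the picture viewer there is one more tool, called after "Request:" in YAML: its name, and indented under it one key for each argument. play_rows: Moves the arm, as the interface text tells. Its arguments: {"type":"object","properties":{"steps":{"type":"array"},"grip_force":{"type":"number"}},"required":["steps"]}

```bash
ls; mkdir -p pics; cat > h.py <<'E'
import numpy as np, cv2
from bench import state, viewer, workorder, bot
def save(p,n): cv2.imwrite(f'pics/{n}.png',cv2.cvtColor(p['frame'],cv2.COLOR_RGB2BGR))
def cloud(p):
    h,w=p['range_z'].shape
    K=np.array([[p['fx'],0,p['cx']],[0,p['fy'],p['cy']],[0,0,1]],float)
    v,u=np.mgrid[0:h,0:w]
    n=cv2.undistortPoints(np.stack([u,v],-1).reshape(-1,1,2).astype(np.float64),K,np.array([p['k1'],0,0,0.])).reshape(h,w,2)
    z=p['range_z'].astype(float)
    C=np.dstack([n*z[...,None],z])
    return (C-p['t'])@np.array(p['R'])
E
python3 - <<'E'
from h import *
for n in ['top','side']:
    p=viewer.snapshot(n); save(p,n+'0'); np.save(n+'_c.npy',cloud(p)); np.save(n+'_f.npy',p['frame'])
    print(n,p['t'],np.array(p['R'])[2], -np.array(p['R']).T@p['t'])
    for l in ['foot','spacer','deck','cap_knob','bottle','cup','dish']:
        print(l,[(np.round(d['box']).astype(int).tolist(),round(d['p'],2)) for d in viewer.recognise(p,l)])
print(state())
E
```

```text
pics
top [-0.17496952  0.56189107  1.0219125 ] [ 0.12349688  0.02530967 -0.99202215] [ 0.4330036  -0.1972328   1.07900332]
foot [([242, 190, 296, 263], 0.66)]
spacer [([347, 249, 372, 260], 0.46)]
deck [([348, 166, 394, 228], 0.91)]
cap_knob [([150, 221, 176, 244], 0.75), ([186, 198, 210, 219], 0.59), ([424, 181, 464, 207], 0.47)]
bottle [([155, 153, 189, 183], 0.87)]
cup [([422, 181, 460, 208], 0.91), ([239, 190, 292, 262], 0.48)]
dish [([422, 224, 457, 256], 0.67)]
side [-0.58190968  0.07044271  1.39476214] [ 0.28045671  0.79861822 -0.53249692] [ 0.17098992 -1.2638751   0.81383332]
foot [([236, 195, 288, 233], 0.58)]
spacer [([248, 250, 262, 276], 0.92), ([245, 229, 261, 256], 0.5), ([324, 274, 355, 319], 0.5)]
deck [([290, 251, 336, 291], 0.6)]
cap_knob [([253, 178, 267, 197], 0.65), ([225, 168, 238, 189], 0.54)]
bottle [([272, 146, 286, 186], 0.87)]
cup [([326, 271, 356, 321], 0.74)]
dish []
{'t': 0.8, 'joints': array([-67.84951114,  39.48081048, -11.15048001,  89.68301762,
         9.012663  ,  51.71045586, -12.32616145]), 'qd': array([ 0.01588701,  0.04703527, -0.03882305,  0.03326034,  0.03399587,
        0.05950307, -0.06055855]), 'effort': array([-6.02546588e-04, -5.27448356e+01, -1.26724798e+00, -1.53736728e+01,
       -5.19583037e-02, -6.69104247e-04,  2.13120666e-05]), 'tcp_pos': array([0.2159372 , 0.58655413, 0.23877133]), 'tool_rot': array([ 1.79992889e+02, -1.05982604e-03,  1.59785876e+02]), 'wrist_force': array([-0.16492164, -1.2377545 ,  0.07057632]), 'wrist_torque': array([-0.00081804,  0.01273715,  0.02890193]), 'finger_force': 0.0, 'finger_gap': 0.0877123125882471}
```

```bash
python3 - <<'E'
import cv2
a=cv2.imread('pics/top0.png')[130:290,130:490]
cv2.imwrite('pics/top0c.png',cv2.resize(a,None,fx=2.2,fy=2.2,interpolation=cv2.INTER_CUBIC))
a=cv2.imread('pics/side0.png')[130:340,200:400]
cv2.imwrite('pics/side0c.png',cv2.resize(a,None,fx=2.8,fy=2.8,interpolation=cv2.INTER_CUBIC))
E
```

```text
(no output)
```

View pics/top0c.png

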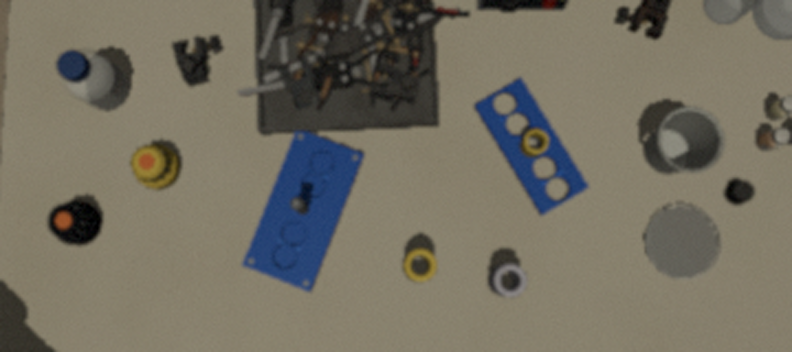

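View pics/side0c.png

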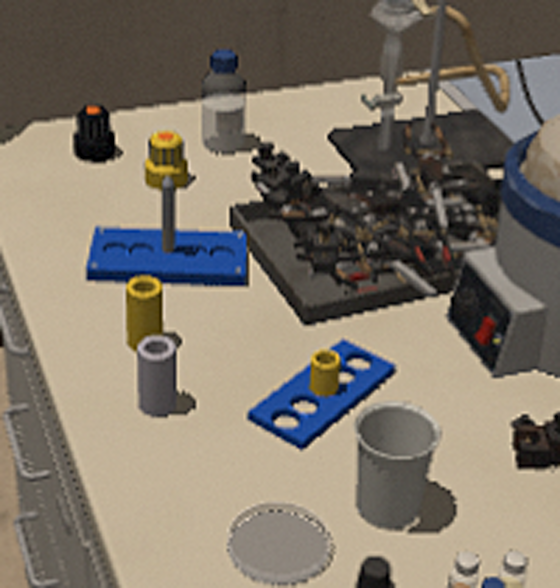

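Candidates, in full top-image pixels:
- **Tubes:** grey (361,256) is the spacer; yellow (321,250) is a look-alike.
- **Knobs:** black with orange dot (165,230) is the cap_knob; yellow (200,204) is a look-alike.
- **Stand:** foot with spindle at (268,226), deck with yellow hub at (371,197).
- **Bystanders:** bottle (165,161), beaker (444,193), dish (440,239).

Clutter rack behind the foot at (285,160). Next I measure from the point clouds.

```bash
python3 - <<'E'
import numpy as np, cv2
for n,B in [('top',dict(spacer=(345,244,376,268),ytube=(308,238,336,262),foot=(238,186,300,268),deck=(344,162,400,232),knob=(148,216,180,246),yknob=(184,194,214,222),bottle=(150,150,192,184),cup=(418,176,464,212),dish=(418,220,462,260),clutter=(238,130,335,190))),
 ('side',dict(spacer=(246,248,266,280),ytube=(243,227,262,256),foot=(228,190,292,234),deck=(286,248,344,292),knob=(224,165,242,190)))]:
    C=np.load(n+'_c.npy');F=np.load(n+'_f.npy').astype(int)
    hsv=cv2.cvtColor(F.astype(np.uint8),cv2.COLOR_RGB2HSV)
    for k,(a,b,c,d) in B.items():
        P=C[b:d,a:c].reshape(-1,3);H=hsv[b:d,a:c].reshape(-1,3)
        ok=(P[:,2]>.006)&(P[:,2]<.25)
        blue=(H[:,0]>100)&(H[:,0]<130)&(H[:,1]>120)
        if k in('foot','deck'):
            Q=P[ok&blue]; r=cv2.minAreaRect((Q[:,:2]*1000).astype(np.float32)); print(n,k,'rect mm',np.round(r[0],1),np.round(r[1],1),round(r[2],1),'medz',np.median(Q[:,2]).round(4))
            top=P[ok&(P[:,2]>(.03))]
        else:
            q=P[ok]; zt=np.percentile(q[:,2],97) if len(q) else 0; top=q[q[:,2]>zt-.008]
        if len(top): print(n,k,len(top),'min',top.min(0).round(4),'max',top.max(0).round(4),'med',np.median(top,0).round(4), 'ctr',((top.max(0)+top.min(0))/2).round(4))
E
```

```text
top spacer 118 min [ 0.4152 -0.3523  0.0637] max [ 0.4505 -0.3185  0.0731] med [ 0.4328 -0.3353  0.0685] ctr [ 0.4329 -0.3354  0.0684]
top ytube 109 min [ 0.4331 -0.2552  0.065 ] max [ 0.4663 -0.2219  0.0739] med [ 0.4475 -0.2385  0.0688] ctr [ 0.4497 -0.2385  0.0694]
top foot rect mm [ 513.8 -106. ] [ 80.8 167.6] 69.3 medz 0.0146
top foot 49 min [ 0.5053 -0.1822  0.0301] max [ 0.6096 -0.0967  0.1096] med [ 0.5104 -0.1084  0.1005] ctr [ 0.5574 -0.1394  0.0698]
top deck rect mm [ 588.9 -367.4] [146.   62.2] 31.2 medz 0.0092
top deck 71 min [ 0.5748 -0.3823  0.0301] max [ 0.6009 -0.3551  0.0501] med [ 0.5878 -0.3693  0.0444] ctr [ 0.5879 -0.3687  0.0401]
top knob 197 min [0.475  0.1384 0.0535] max [0.512  0.1774 0.0642] med [0.4943 0.1561 0.0581] ctr [0.4935 0.1579 0.0588]
top yknob 193 min [0.542  0.0453 0.054 ] max [0.5793 0.084  0.0638] med [0.5593 0.0643 0.0585] ctr [0.5606 0.0647 0.0589]
top bottle 150 min [0.6404 0.1191 0.1171] max [0.6714 0.1524 0.1275] med [0.6564 0.1351 0.1228] ctr [0.6559 0.1357 0.1223]
top cup 200 min [ 0.5488 -0.563   0.0837] max [ 0.619  -0.4906  0.0943] m
[... 413 characters left out ...]
5 -0.3361  0.0703] ctr [ 0.4319 -0.3346  0.0696]
side ytube 128 min [ 0.4152 -0.3448  0.0648] max [ 0.464  -0.2185  0.0742] med [ 0.4421 -0.2535  0.069 ] ctr [ 0.4396 -0.2817  0.0695]
side foot rect mm [536.5 -42.6] [230.5 171. ] 68.0 medz 0.0147
side foot 141 min [ 0.4314 -0.2443  0.0304] max [ 0.5155 -0.1013  0.1098] med [ 0.5063 -0.1124  0.0679] ctr [ 0.4735 -0.1728  0.0701]
side deck rect mm [ 587.4 -369.1] [151.6  66. ] 29.9 medz 0.0112
side deck 400 min [ 0.549  -0.5449  0.0301] max [ 0.6037 -0.3519  0.0933] med [ 0.5861 -0.4953  0.0631] ctr [ 0.5764 -0.4484  0.0617]
side knob 58 min [0.473  0.1377 0.0531] max [0.5108 0.1688 0.0624] med [0.492  0.1517 0.0584] ctr [0.4919 0.1532 0.0578]
```

```bash
python3 - <<'E'
import numpy as np, cv2
from scipy.optimize import least_squares
from bench import bot
print([a for a in dir(bot) if a[0]!='_'])
T=np.load('top_c.npy').reshape(-1,3);S=np.load('side_c.npy').reshape(-1,3)
def cyl(P,c,r,z0,z1,name):
    m=(np.hypot(P[:,0]-c[0],P[:,1]-c[1])<r+.012)&(P[:,2]>z0)&(P[:,2]<z1);Q=P[m]
    s=least_squares(lambda x:np.hypot(Q[:,0]-x[0],Q[:,1]-x[1])-r,c,loss='soft_l1',f_scale=.002); print(name,m.sum(),s.x.round(4),'rms',np.sqrt(np.mean(s.fun**2)).round(4))
for n,P in(('top',T),('side',S)):
    cyl(P,(.513,-.107),.007,.03,.1,n+' spindle')
    cyl(P,(.4328,-.3353),.018,.01,.064,n+' spacer')
    cyl(P,(.588,-.368),.014,.016,.043,n+' hub')
    cyl(P,(.4935,.157),.0195,.032,.054,n+' knob')
F=np.load('top_f.npy');H=cv2.cvtColor(F,cv2.COLOR_RGB2HSV).reshape(-1,3)
FS=np.load('side_f.npy');HS=cv2.cvtColor(FS,cv2.COLOR_RGB2HSV).reshape(-1,3)
def blue(H): return (H[:,0]>100)&(H[:,0]<130)&(H[:,1]>110)
for nm,c,R,z0,z1 in(('foot',(.513,-.106),.1,.012,.02),('deck',(.588,-.368),.085,.006,.016)):
  for n,P,h in(('top',T,H),('side',S,HS)):
    Q=P[blue(h)&(np.hypot(P[:,0]-c[0],P[:,1]-c[1])<R)&(P[:,2]>z0)&(P[:,2]<z1)]
    r=cv2.minAreaRect((Q[:,:2]*1000).astype(np.float32)); m=Q[:,:2].mean(0);w,v=np.linalg.eigh(np.cov((Q[:,:2]-m).T))
    print(n,nm,len(Q),np.round(r[0],1),np.round(r[1],1),round(r[2],1),'pca',np.degrees(np.arctan2(v[1,1],v[0,1])).round(1),m.round(4))
A=np.vstack([T,S]);
m=(np.hypot(A[:,0]-.6,A[:,1]+.1)<.3)&(A[:,2]>.11);Q=A[m]
hh,xe,ye=np.histogram2d(Q[:,0],Q[:,1],bins=[np.arange(.3,.95,.05),np.arange(-.5,.25,.05)],weights=None)
for i in range(len(xe)-1): print(round(xe[i],2),[round(float(Q[(Q[:,0]>=xe[i])&(Q[:,0]<xe[i+1])&(Q[:,1]>=ye[j])&(Q[:,1]<ye[j+1]),2].max(initial=0)),2) for j in range(len(ye)-1)])
E
```

```text
['PlanningError', 'tcp_to_grasp']
top spindle 20 [ 0.5126 -0.1062] rms 0.0004
top spacer 67 [ 0.429  -0.3319] rms 0.004
top hub 43 [ 0.587  -0.3677] rms 0.0023
top knob 56 [0.4939 0.1577] rms 0.0011
side spindle 77 [ 0.5111 -0.1048] rms 0.0021
side spacer 241 [ 0.4329 -0.3323] rms 0.0021
side hub 101 [ 0.5878 -0.3665] rms 0.0023
side knob 67 [0.4926 0.1592] rms 0.0028
top foot 1589 [ 513.6 -106.1] [ 81.1 168.1] 69.5 pca 159.1 [ 0.5124 -0.1057]
side foot 730 [ 510.1 -105. ] [ 95.6 169.5] 70.7 pca 160.0 [ 0.5098 -0.1085]
top deck 776 [ 589.2 -367.5] [147.3  62.5] 30.5 pca -148.9 [ 0.5884 -0.3666]
side deck 582 [ 588.9 -368.3] [154.9  66. ] 29.9 pca -152.6 [ 0.5814 -0.377 ]
0.3 [0.0, 0.0, 0.0, 0.0, 0.0, 0.0, 0.0, 0.0, 0.0, 0.0, 0.0, 0.0, 0.0, 0.0]
0.35 [0.0, 0.0, 0.0, 0.0, 0.0, 0.0, 0.0, 0.0, 0.0, 0.0, 0.0, 0.0, 0.0, 0.0]
0.4 [0.0, 0.0, 0.0, 0.0, 0.0, 0.0, 1.08, 0.0, 0.0, 0.0, 0.0, 0.0, 0.0, 0.0]
0.45 [0.0, 0.0, 0.0, 0.0, 0.0, 0.0, 0.0, 0.0, 0.0, 0.0, 0.0, 0.0, 0.0, 0.0]
0.5 [0.0, 0.0, 0.0, 0.0, 0.0, 0.0, 0.0, 0.0, 0.0, 0.0, 0.0, 0.0, 0.0, 0.0]
0.55 [0.0, 0.0, 0.0, 0.0, 0.0, 0.0, 0.0, 0.0, 0.0, 0.0, 0.0, 0.0, 0.0, 0.0]
0.6 [0.0, 0.0, 0.0, 0.0, 0.0, 0.0, 0.0, 0.11, 0.0, 0.0, 0.0, 0.0, 0.13, 0.0]
0.65 [0.0, 0.0, 0.0, 0.0, 0.0, 0.0, 0.0, 0.0, 0.0, 0.0, 0.0, 0.0, 0.13, 0.12]
0.7 [0.0, 0.0, 0.0, 0.0, 0.0, 0.0, 0.0, 0.0, 0.0, 0.0, 0.64, 0.62, 0.0, 0.0]
0.75 [0.0, 0.0, 0.0, 0.2, 0.19, 0.0, 0.0, 0.0, 0.0, 0.0, 0.62, 0.0, 0.0, 0.0]
0.8 [0.0, 0.0, 0.0, 0.21, 0.21, 0.0, 0.0, 0.0, 0.0, 0.0, 0.62, 0.6, 0.0, 0.0]
0.85 [0.0, 0.0, 0.0, 0.0, 0.19, 0.12, 0.0, 0.0, 0.0, 0.0, 0.62, 0.0, 0.0, 0.0]
```

Request:
play_rows:
  steps:
    - [[0,0,0],[-30,-19,-3],1]
    - [[0,0,0],[-64,-40,-5],1]
    - [[0,0,0],[-96,-60,-8],1]
    - [[0,0,0],[-128,-80,-10],1]
    - [[0,0,0],[-160,-100,-13],1]
    - [[0,0,0],[-192,-120,-15],1]
    - [[0,0,0],[-224,-140,-18],1]
    - [[0,0,0],[-255,-159,-20],1]
  grip_force: 20

```text
t: 1.47
tcp_pos: [0.4014, 0.3475, 0.2591]
tool_rot: [180.0, 0.0, 159.8]
wrist_force: [0.6, 0.3, 0.1]
finger_gap: 0.0879
finger_force: 0.0
```

```bash
cat >> h.py <<'E'
def go(*targets, yaw=None):
    """tool-axis shift (mm) and turn (rad) from the present pose to world targets [x,y,z(,yaw)]"""
    s=state(); p=s['tcp_pos']; r,pt,y=s['tool_rot']
    print('t',round(s['t'],2),'tcp',p.round(4),'rot',np.round(s['tool_rot'],2),'q',s['joints'].round(0),'gap',round(s['finger_gap'],4),'F',s['wrist_force'].round(1))
    from scipy.spatial.transform import Rotation as Ro
    R=Ro.from_euler('xyz',s['tool_rot'],degrees=True)
    for t in targets:
        yt=t[3] if len(t)>3 else y
        w=(R.inv()*Ro.from_euler('xyz',[180,0,yt],degrees=True)).as_rotvec()
        print(t,'turn',w.round(3),'shift',(R.inv().apply(np.array(t[:3])-p)*1000).round(1))
E
python3 -c "
from h import *
go([.46,.08,.25],[.4325,-.335,.22])"
```

```text
t 1.47 tcp [0.4014 0.3475 0.2591] rot [1.7998e+02 3.0000e-02 1.5977e+02] q [-37.  31. -13. 104.  10.  46.  14.] gap 0.0879 F [0.6 0.3 0.1]
[0.46, 0.08, 0.25] turn [0. 0. 0.] shift [-147.4 -230.7    9.1]
[0.4325, -0.335, 0.22] turn [0. 0. 0.] shift [-265.1 -629.6   39. ]
```

Request:
play_rows:
  steps:
    - [[0,0,0],[-18,-29,1],1]
    - [[0,0,0],[-37,-58,2],1]
    - [[0,0,0],[-55,-87,3],1]
    - [[0,0,0],[-74,-116,4],1]
    - [[0,0,0],[-92,-145,5],1]
    - [[0,0,0],[-110,-174,6],1]
    - [[0,0,0],[-128,-202,8],0.8]
    - [[0,0,0],[-147,-231,9],0.7]

```text
t: 2.13
tcp_pos: [0.4586, 0.0803, 0.2498]
tool_rot: [180.0, 0.0, 159.8]
wrist_force: [0.7, 0.8, -0.3]
finger_gap: 0.0772
finger_force: 0.0
```

Request:
play_rows:
  steps:
    - [[0,0,0],[-10,-35,0],0.7]
    - [[0,0,0],[-20,-73,0],0.7]
    - [[0,0,0],[-30,-111,0],0.7]
    - [[0,0,0],[-42,-149,0],0.7]
    - [[0,0,0],[-53,-187,0],0.7]
    - [[0,0,0],[-64,-225,5],0.7]
    - [[0,0,0],[-75,-260,10],0.7]
    - [[0,0,0],[-85,-290,10],0.7]

```text
t: 2.8
tcp_pos: [0.4368, -0.2228, 0.2392]
tool_rot: [-180.0, -0.1, 159.7]
wrist_force: [0.2, -0.4, 0.1]
finger_gap: 0.0615
finger_force: 0.0
```

```bash
python3 -c "
from h import *
go([.4325,-.335,.2],[.4325,-.335,.2,180])"
```

```text
t 2.8 tcp [ 0.4368 -0.2228  0.2392] rot [-1.7996e+02 -5.0000e-02  1.5966e+02] q [ 32.  30. -16. 112.  12.  40.  78.] gap 0.0615 F [ 0.2 -0.4  0.1]
[0.4325, -0.335, 0.2] turn [-0.001 -0.001  0.   ] shift [ -35.  -106.7   39.2]
[0.4325, -0.335, 0.2, 180] turn [-0.001 -0.001 -0.355] shift [ -35.  -106.7   39.2]
```

Request:
play_rows:
  steps:
    - [[0,0,0],[-5,-15,5],0.7]
    - [[0,0,0],[-12,-36,12],0.7]
    - [[0,0,0],[-20,-60,20],0.7]
    - [[0,0,0],[-28,-84,30],0.7]
    - [[0,0,0],[-33,-100,37],0.7]
    - [[0,0,0],[-35,-107,39],0.7]
    - [[0,0,0],[-35,-107,39],0.7]
    - [[0,0,0],[-35,-107,39],0.7]

```text
t: 3.47
tcp_pos: [0.4342, -0.3312, 0.2008]
tool_rot: [179.9, -0.0, 159.8]
wrist_force: [-0.4, 0.6, 0.5]
finger_gap: 0.0617
finger_force: 0.0
```

```bash
python3 - <<'E'
from h import *
p=viewer.snapshot('wrist'); save(p,'wr1')
C=cloud(p); s=np.hypot(C[...,0]-.4325,C[...,1]+.335)
m=(s<.03)&(C[...,2]>.06)&(C[...,2]<.08); Q=C[m]; print(len(Q),Q.min(0),Q.max(0),((Q.min(0)+Q.max(0))/2).round(4),cv2.minEnclosingCircle((Q[:,:2]*1000).astype(np.float32)))
print([(np.round(d['box']).tolist(),d['p']) for d in viewer.recognise(p,'spacer')])
go([.4325,-.335,.046])
E
```

```text
1066 [ 0.41444087 -0.35138806  0.06009335] [ 0.44945031 -0.31607296  0.07248943] [ 0.4319 -0.3337  0.0663] ((432.42236328125, -333.54522705078125), 17.98381996154785)
[([357.0, 141.0, 417.0, 196.0], 0.79), ([255.0, 162.0, 299.0, 216.0], 0.58), ([466.0, 78.0, 560.0, 257.0], 0.54)]
t 3.57 tcp [ 0.4347 -0.3306  0.2012] rot [1.7994e+02 3.0000e-02 1.5993e+02] q [ 42.  37. -16. 106.  15.  39.  88.] gap 0.0618 F [-1.   0.7  0. ]
[0.4325, -0.335, 0.046] turn [0.001 0.001 0.   ] shift [  0.6  -5.1 155.2]
```

View pics/wr1.png

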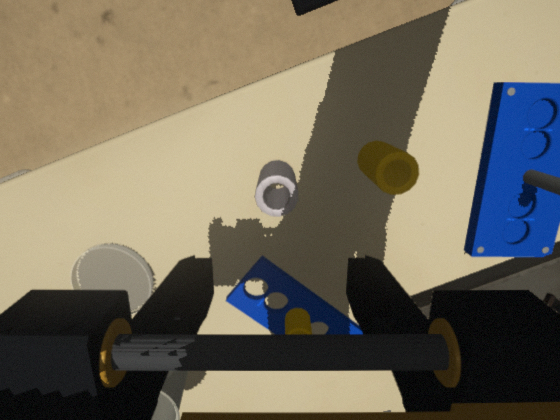

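Request:
play_rows:
  steps:
    - [[0,0,0],[0,-4,15],0.7]
    - [[0,0,0],[0,-4,40],0.7]
    - [[0,0,0],[0,-4,70],0.7]
    - [[0,0,0],[0,-4,100],0.7]
    - [[0,0,0],[0,-4,125],0.7]
    - [[0,0,0],[0,-4,145],0.7]
    - [[0,0,0],[0,-4,155],0.7]
    - [[0,0,0],[0,-4,155],0.7]

```text
t: 4.23
tcp_pos: [0.4323, -0.3342, 0.0444]
tool_rot: [179.9, -0.2, 159.9]
wrist_force: [-0.3, -0.3, 0.2]
finger_gap: 0.0618
finger_force: 0.0
```

```bash
python3 -c "
from h import *
import time
go([.4325,-.3345,.046])"
```

```text
t 4.23 tcp [ 0.4323 -0.3342  0.0444] rot [ 1.7992e+02 -1.7000e-01  1.5991e+02] q [ 38.  51.  -9. 111.  20.  20.  83.] gap 0.0618 F [-0.3 -0.3  0.2]
[0.4325, -0.3345, 0.046] turn [ 0.001 -0.003 -0.   ] shift [-0.3 -0.2 -1.6]
```

Request:
play_rows:
  steps:
    - [[0,0,0],[0,0,-1],0.3]
    - [[0,0,0],[0,0,-1],0.3]
    - [[0,0,0],[0,0,-1],0.3]
    - [[0,0,0],[0,0,-1],0.3]
    - [[0,0,0],[0,0,-1],0.3]
    - [[0,0,0],[0,0,-1],0.3]
    - [[0,0,0],[0,0,-1],0.3]
    - [[0,0,0],[0,0,-1],0.3]
  grip_force: 20

```text
t: 4.9
tcp_pos: [0.4332, -0.3365, 0.0477]
tool_rot: [-180.0, 0.1, 159.8]
wrist_force: [-0.7, 0.6, 7.8]
finger_gap: 0.0355
finger_force: 20.0
```

Request:
play_rows:
  steps:
    - [[0,0,0],[0,0,-5],0.3]
    - [[0,0,0],[0,0,-15],0.3]
    - [[0,0,0],[0,0,-30],0.3]
    - [[0,0,0],[0,0,-50],0.3]
    - [[0,0,0],[0,0,-75],0.3]
    - [[0,0,0],[0,0,-100],0.3]
    - [[0,0,0],[0,0,-120],0.3]
    - [[0,0,0],[0,0,-125],0.3]

```text
t: 5.57
tcp_pos: [0.4338, -0.3371, 0.1753]
tool_rot: [-179.9, 0.3, 159.8]
wrist_force: [-0.2, -0.2, -0.4]
finger_gap: 0.0358
finger_force: 20.0
```

```bash
python3 -c "
from h import *
go([.513,-.106,.17])"
```

```text
t 5.57 tcp [ 0.4338 -0.3371  0.1753] rot [-179.93    0.31  159.76] q [ 42.  39. -15. 107.  16.  36.  87.] gap 0.0358 F [-0.2 -0.2 -0.4]
[0.513, -0.106, 0.17] turn [-0.001  0.005 -0.   ] shift [  5.6 244.2   4.9]
```

Request:
play_rows:
  steps:
    - [[0,0,0],[0,15,-4],0.3]
    - [[0,0,0],[1,45,-8],0.3]
    - [[0,0,0],[2,82,-8],0.3]
    - [[0,0,0],[3,120,-8],0.3]
    - [[0,0,0],[4,160,-8],0.3]
    - [[0,0,0],[5,200,-8],0.3]
    - [[0,0,0],[6,230,-8],0.3]
    - [[0,0,0],[6,244,-8],0.3]

```text
t: 6.23
tcp_pos: [0.5122, -0.0992, 0.1794]
tool_rot: [179.8, -0.0, 160.2]
wrist_force: [0.8, 0.1, -0.7]
finger_gap: 0.0361
finger_force: 20.0
```

Request:
play_rows:
  steps:
    - [[0,0,0],[0,0,0],0.3]
    - [[0,0,0],[0,0,0],0.3]
    - [[0,0,0],[0,0,0],0.3]
    - [[0,0,0],[0,0,0],0.3]
    - [[0,0,0],[0,0,0],0.3]
    - [[0,0,0],[0,0,0],0.3]
    - [[0,0,0],[0,0,0],0.3]
    - [[0,0,0],[0,0,0],0.3]

```text
t: 6.9
tcp_pos: [0.511, -0.1055, 0.1797]
tool_rot: [180.0, -0.0, 159.7]
wrist_force: [0.2, 0.2, -0.7]
finger_gap: 0.0354
finger_force: 20.0
```

```bash
python3 - <<'E'
from h import *
from scipy.optimize import least_squares
p=viewer.snapshot('side'); save(p,'s1'); C=cloud(p).reshape(-1,3)
q=viewer.snapshot('top');save(q,'t1'); D=cloud(q).reshape(-1,3)
for n,P in(('side',C),('top',D)):
  for nm,r,z0,z1 in(('tube',.018,.135,.165),('spindle',.007,.03,.1)):
    m=(np.hypot(P[:,0]-.513,P[:,1]+.106)<.03)&(P[:,2]>z0)&(P[:,2]<z1);Q=P[m]
    if len(Q)<8: print(n,nm,len(Q));continue
    s=least_squares(lambda x:np.hypot(Q[:,0]-x[0],Q[:,1]-x[1])-r,(.513,-.106),loss='soft_l1',f_scale=.001);print(n,nm,len(Q),s.x.round(4),np.sqrt(np.mean(s.fun**2)).round(4))
m=(np.hypot(C[:,0]-.513,C[:,1]+.106)<.016);print(np.sort(C[m&(C[:,2]>.1),2])[:10].round(3), C[m,2].max())
go([.513,-.106,.0625])
import cv2
a=p['frame'][150:240,225:315,::-1];cv2.imwrite('pics/s1c.png',cv2.resize(a,None,fx=6,fy=6))
E
```

```text
side tube 116 [ 0.5097 -0.1038] 0.002
side spindle 79 [ 0.5115 -0.1039] 0.0023
top tube 0
top spindle 0
[0.1   0.1   0.101 0.101 0.102 0.102 0.103 0.104 0.105 0.106] 0.5798426466672437
t 7.0 tcp [ 0.5111 -0.1052  0.1797] rot [179.99   0.   159.77] q [ 14.  37. -12. 111.  13.  33.  63.] gap 0.0355 F [ 0.  -0.2 -1. ]
[0.513, -0.106, 0.0625] turn [0. 0. 0.] shift [-2.000e+00 -1.000e-01  1.172e+02]
```

View pics/s1c.png

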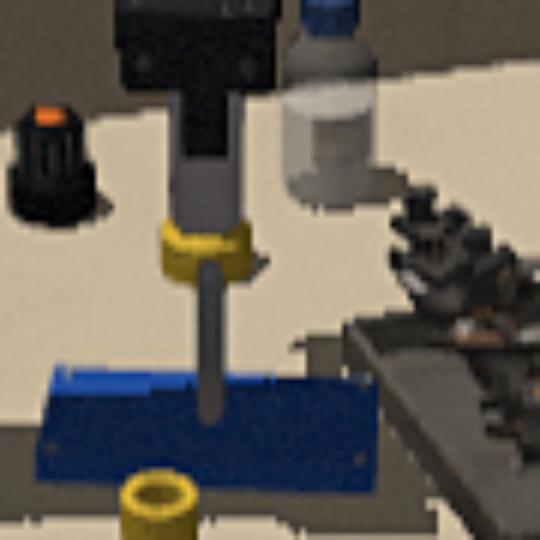

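Request:
play_rows:
  steps:
    - [[0,0,0],[-2,0,2],0.3]
    - [[0,0,0],[-2,0,8],0.3]
    - [[0,0,0],[-2,0,14],0.3]
    - [[0,0,0],[-2,0,20],0.3]
    - [[0,0,0],[-2,0,26],0.3]
    - [[0,0,0],[-2,0,32],0.3]
    - [[0,0,0],[-2,0,38],0.3]
    - [[0,0,0],[-2,0,44],0.3]

```text
t: 7.67
tcp_pos: [0.513, -0.1057, 0.1349]
tool_rot: [180.0, -0.0, 159.8]
wrist_force: [0.0, 0.5, -0.5]
finger_gap: 0.0354
finger_force: 20.0
```

Request:
play_rows:
  steps:
    - [[0,0,0],[0,0,10],0.3]
    - [[0,0,0],[0,0,21],0.3]
    - [[0,0,0],[0,0,32],0.3]
    - [[0,0,0],[0,0,43],0.3]
    - [[0,0,0],[0,0,53],0.3]
    - [[0,0,0],[0,0,61],0.3]
    - [[0,0,0],[0,0,67],0.3]
    - [[0,0,0],[0,0,69],0.3]

```text
t: 8.33
tcp_pos: [0.5126, -0.1056, 0.0656]
tool_rot: [-180.0, -0.1, 159.8]
wrist_force: [-0.4, 0.4, -0.1]
finger_gap: 0.0355
finger_force: 20.0
```

Clean. Now the last few millimetres, until contact.

Request:
play_rows:
  steps:
    - [[0,0,0],[0,0,0.5],0.3]
    - [[0,0,0],[0,0,1],0.3]
    - [[0,0,0],[0,0,1.5],0.3]
    - [[0,0,0],[0,0,2],0.3]
    - [[0,0,0],[0,0,2.5],0.3]
    - [[0,0,0],[0,0,3],0.3]
    - [[0,0,0],[0,0,3],0.3]
    - [[0,0,0],[0,0,3],0.3]

```text
t: 9.0
tcp_pos: [0.5132, -0.1058, 0.0639]
tool_rot: [180.0, 0.0, 159.8]
wrist_force: [-0.6, 0.3, 0.4]
finger_gap: 0.0358
finger_force: 20.0
```

Request:
play_rows:
  steps:
    - [[0,0,0],[0,0,0.5],0.3]
    - [[0,0,0],[0,0,1],0.3]
    - [[0,0,0],[0,0,1.5],0.3]
    - [[0,0,0],[0,0,2],0.3]
    - [[0,0,0],[0,0,2],0.3]
    - [[0,0,0],[0,0,2],0.3]
    - [[0,0,0],[0,0,2],0.3]
    - [[0,0,0],[0,0,2],0.3]

```text
t: 9.67
tcp_pos: [0.5143, -0.1052, 0.0631]
tool_rot: [179.9, 0.2, 159.8]
wrist_force: [-0.2, 2.8, 12.2]
finger_gap: 0.0355
finger_force: 20.0
```

Request:
play_rows:
  steps:
    - [[0,0,0],[0,0,-1],0.3]
    - [[0,0,0],[0,0,-1],0.45]
    - [[0,0,0],[0,0,-1],0.6]
    - [[0,0,0],[0,0,-1],0.7]
    - [[0,0,0],[0,0,-1],0.7]
    - [[0,0,0],[0,0,-1],0.7]
    - [[0,0,0],[0,0,-1],0.7]
    - [[0,0,0],[0,0,-1],0.7]

```text
t: 10.33
tcp_pos: [0.513, -0.1057, 0.0626]
tool_rot: [180.0, -0.0, 159.8]
wrist_force: [0.2, -0.4, -0.1]
finger_gap: 0.0619
finger_force: 0.0
```

Request:
play_rows:
  steps:
    - [[0,0,0],[0,0,-8],0.7]
    - [[0,0,0],[0,0,-25],0.7]
    - [[0,0,0],[0,0,-50],0.7]
    - [[0,0,0],[0,0,-80],0.7]
    - [[0,0,0],[0,0,-110],0.7]
    - [[0,0,0],[0,0,-135],0.7]
    - [[0,0,0],[0,0,-145],0.7]
    - [[0,0,0],[0,0,-145],0.7]

```text
t: 11.0
tcp_pos: [0.5147, -0.106, 0.2109]
tool_rot: [179.9, 0.3, 159.8]
wrist_force: [-0.0, 0.0, 0.4]
finger_gap: 0.0617
finger_force: 0.0
```

```bash
python3 - <<'E'
from h import *
from scipy.optimize import least_squares
p=viewer.snapshot('side'); save(p,'s2'); C=cloud(p).reshape(-1,3)
P=C;m=(np.hypot(P[:,0]-.513,P[:,1]+.106)<.03)&(P[:,2]>.025)&(P[:,2]<.08);Q=P[m]
s=least_squares(lambda x:np.hypot(Q[:,0]-x[0],Q[:,1]-x[1])-.018,(.513,-.106),loss='soft_l1',f_scale=.001);print(len(Q),s.x.round(4))
m=(np.hypot(P[:,0]-.513,P[:,1]+.106)<.022)&(P[:,2]<.13);print(np.sort(P[m,2])[::-8].round(3))
go([.588,-.368,.17,120])
a=p['frame'][150:240,225:315,::-1];cv2.imwrite('pics/s2c.png',cv2.resize(a,None,fx=6,fy=6))
E
```

```text
190 [ 0.5122 -0.1036]
[0.109 0.101 0.098 0.089 0.088 0.086 0.085 0.084 0.083 0.082 0.08  0.078
 0.077 0.075 0.072 0.07  0.067 0.065 0.062 0.06  0.058 0.056 0.054 0.051
 0.049 0.047 0.044 0.042 0.039 0.036 0.034 0.032 0.03  0.028 0.025 0.022
 0.019 0.017 0.016 0.015 0.013 0.01 ]
t 11.05 tcp [ 0.5136 -0.1059  0.2091] rot [1.7996e+02 1.7000e-01 1.5977e+02] q [ 15.  35. -13. 109.  12.  38.  64.] gap 0.0617 F [ 0.3 -0.8  0.1]
[0.588, -0.368, 0.17, 120] turn [0.002 0.003 0.694] shift [-160.3 -220.2   39.5]
```

View pics/s2c.png

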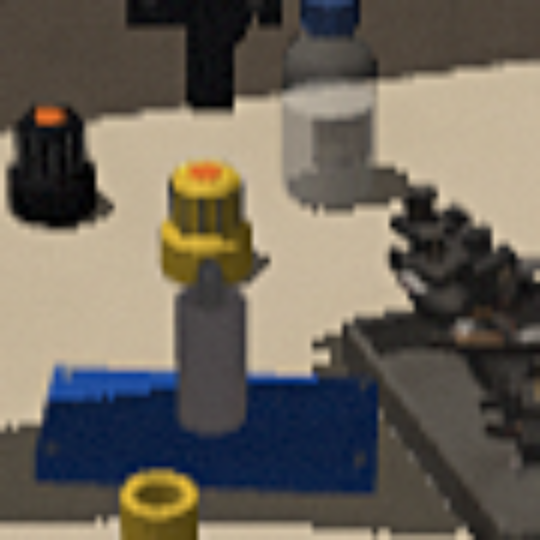

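Request:
play_rows:
  steps:
    - [[0,0,0.06],[-12,-16,0],0.7]
    - [[0,0,0.15],[-35,-48,0],0.7]
    - [[0,0,0.25],[-60,-82,0],0.7]
    - [[0,0,0.36],[-86,-118,5],0.7]
    - [[0,0,0.47],[-112,-154,15],0.65]
    - [[0,0,0.58],[-137,-188,25],0.6]
    - [[0,0,0.66],[-154,-211,35],0.6]
    - [[0,0,0.695],[-160,-220,39],0.6]

```text
t: 11.72
tcp_pos: [0.5849, -0.3743, 0.165]
tool_rot: [-179.7, 0.1, 119.4]
wrist_force: [-0.2, -0.2, -0.6]
finger_gap: 0.0529
finger_force: 0.0
```

Request:
play_rows:
  steps:
    - [[0,0,0],[0,0,0],0.6]
    - [[0,0,0],[0,0,0],0.6]
    - [[0,0,0],[0,0,0],0.6]
    - [[0,0,0],[0,0,0],0.6]
    - [[0,0,0],[0,0,0],0.6]
    - [[0,0,0],[0,0,0],0.6]
    - [[0,0,0],[0,0,0],0.6]
    - [[0,0,0],[0,0,0],0.6]

```text
t: 12.38
tcp_pos: [0.5873, -0.3671, 0.169]
tool_rot: [180.0, 0.0, 120.0]
wrist_force: [0.4, 0.9, -0.3]
finger_gap: 0.0531
finger_force: 0.0
```

```bash
python3 - <<'E'
from h import *
from scipy.optimize import least_squares
p=viewer.snapshot('wrist'); save(p,'wr2'); P=cloud(p).reshape(-1,3)
m=(np.hypot(P[:,0]-.588,P[:,1]+.368)<.03)&(P[:,2]>.016)&(P[:,2]<.043);Q=P[m]
if len(Q)>10:
  s=least_squares(lambda x:np.hypot(Q[:,0]-x[0],Q[:,1]-x[1])-.014,(.588,-.368),loss='soft_l1',f_scale=.001);print('hub',len(Q),s.x.round(4))
m=(np.hypot(P[:,0]-.588,P[:,1]+.368)<.03)&(P[:,2]>.043)&(P[:,2]<.049);Q=P[m]
if len(Q)>10: print('hubtop',len(Q),cv2.minEnclosingCircle((Q[:,:2]*1000).astype(np.float32)))
A=np.vstack([np.load('top_c.npy').reshape(-1,3),np.load('side_c.npy').reshape(-1,3)])
A=A[(A[:,2]<.7)]
for x in np.arange(.5,.76,.03):
  print(x.round(2),[round(float(A[(abs(A[:,0]-x)<.015)&(abs(A[:,1]-y)<.015),2].max(initial=0)),2) for y in np.arange(-.53,-.2,.03)])
go([.588,-.368,.017,120])
E
```

```text
hub 452 [ 0.5873 -0.3639]
hubtop 493 ((587.2821655273438, -367.41046142578125), 14.107644081115723)
0.5 [0.01, 0.02, 0.0, 0.0, 0.0, 0.01, 0.01, 0.01, 0.01, 0.01, 0.01, 0.0]
0.53 [0.01, 0.01, 0.0, 0.01, 0.01, 0.02, 0.01, 0.01, 0.01, 0.01, 0.01, 0.0]
0.56 [0.09, 0.09, 0.01, 0.01, 0.02, 0.05, 0.01, 0.01, 0.01, 0.01, 0.0, 0.0]
0.59 [0.02, 0.09, 0.0, 0.01, 0.01, 0.05, 0.05, 0.01, 0.01, 0.01, 0.0, 0.0]
0.62 [0.09, 0.09, 0.01, 0.01, 0.0, 0.01, 0.01, 0.02, 0.01, 0.03, 0.09, 0.07]
0.65 [0.01, 0.01, 0.01, 0.0, 0.01, 0.02, 0.01, 0.01, 0.01, 0.03, 0.1, 0.08]
0.68 [0.0, 0.01, 0.01, 0.01, 0.01, 0.0, 0.01, 0.01, 0.01, 0.04, 0.07, 0.07]
0.71 [0.03, 0.03, 0.0, 0.0, 0.01, 0.01, 0.01, 0.01, 0.07, 0.07, 0.08, 0.08]
0.74 [0.7, 0.57, 0.03, 0.01, 0.07, 0.07, 0.07, 0.08, 0.07, 0.08, 0.08, 0.08]
t 12.43 tcp [ 0.5872 -0.3673  0.169 ] rot [1.7999e+02 1.0000e-02 1.1998e+02] q [30. 49. -3. 81.  3. 50. 56.] gap 0.0529 F [-0.5 -0.  -0.3]
[0.588, -0.368, 0.017, 120] turn [ 0.  0. -0.] shift [ -0.9   0.3 152. ]
```

View pics/wr2.png

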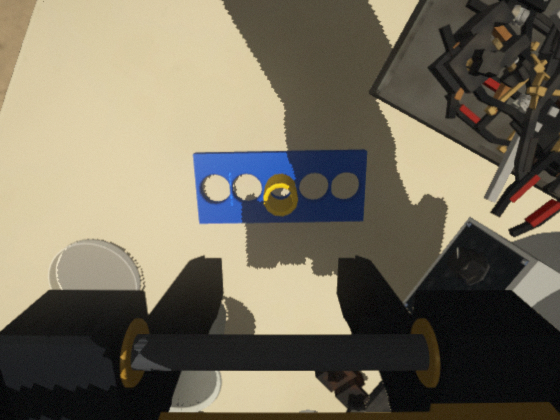

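Request:
play_rows:
  steps:
    - [[0,0,0],[0,0,15],0.6]
    - [[0,0,0],[0,0,40],0.6]
    - [[0,0,0],[0,0,70],0.6]
    - [[0,0,0],[0,0,100],0.6]
    - [[0,0,0],[0,0,125],0.6]
    - [[0,0,0],[0,0,143],0.6]
    - [[0,0,0],[0,0,150],0.6]
    - [[0,0,0],[0,0,151],0.6]

```text
t: 13.1
tcp_pos: [0.5861, -0.3668, 0.0159]
tool_rot: [-179.9, -0.2, 120.0]
wrist_force: [-0.0, -0.4, 0.0]
finger_gap: 0.053
finger_force: 0.0
```

Request:
play_rows:
  steps:
    - [[0,0,0],[0,0,0],0.5]
    - [[0,0,0],[0,0,0],0.2]
    - [[0,0,0],[0,0,0],0.2]
    - [[0,0,0],[0,0,0],0.2]
    - [[0,0,0],[0,0,0],0.2]
    - [[0,0,0],[0,0,0],0.2]
    - [[0,0,0],[0,0,0],0.2]
    - [[0,0,0],[0,0,0],0.2]
  grip_force: 30

```text
t: 13.77
tcp_pos: [0.588, -0.3679, 0.019]
tool_rot: [179.9, 0.1, 120.0]
wrist_force: [-0.6, -0.2, 6.2]
finger_gap: 0.0264
finger_force: 30.0
```

Request:
play_rows:
  steps:
    - [[0,0,0],[0,0,-4],0.2]
    - [[0,0,0],[0,0,-12],0.2]
    - [[0,0,0],[0,0,-28],0.2]
    - [[0,0,0],[0,0,-50],0.2]
    - [[0,0,0],[0,0,-80],0.2]
    - [[0,0,0],[0,0,-110],0.2]
    - [[0,0,0],[0,0,-132],0.2]
    - [[0,0,0],[0,0,-140],0.2]

```text
t: 14.43
tcp_pos: [0.5892, -0.3688, 0.1631]
tool_rot: [179.8, 0.4, 119.9]
wrist_force: [-0.3, -1.4, -0.7]
finger_gap: 0.0268
finger_force: 30.0
```

Request:
play_rows:
  steps:
    - [[0,0,0],[0,0,0],0.2]
    - [[0,0,0],[0,0,0],0.2]
    - [[0,0,0],[0,0,0],0.2]
    - [[0,0,0],[0,0,0],0.2]
    - [[0,0,0],[0,0,0],0.2]
    - [[0,0,0],[0,0,0],0.2]
    - [[0,0,0],[0,0,0],0.2]
    - [[0,0,0],[0,0,0],0.2]

```text
t: 15.1
tcp_pos: [0.5871, -0.3674, 0.1573]
tool_rot: [-180.0, -0.0, 120.0]
wrist_force: [0.4, 0.6, -1.7]
finger_gap: 0.0263
finger_force: 30.0
```

```bash
python3 - <<'E'
from h import *
p=viewer.snapshot('top'); save(p,'t3')
C=cloud(p); H=cv2.cvtColor(p['frame'],cv2.COLOR_RGB2HSV); b=(H[...,0]>100)&(H[...,0]<130)&(H[...,1]>110)
Q=C[b&(C[...,2]>.12)&(C[...,2]<.2)&(np.hypot(C[...,0]-.588,C[...,1]+.368)<.09)]
print(len(Q)); 
if len(Q)>50: print(cv2.minAreaRect((Q[:,:2]*1000).astype(np.float32)),np.median(Q[:,2]), np.linalg.lstsq(np.c_[Q[:,:2],np.ones(len(Q))],Q[:,2],rcond=None)[0])
go([.513,-.106,.16,69])
E
```

```text
377
((611.3460083007812, -352.3636474609375), (90.96424865722656, 62.005741119384766), 30.574993133544922) 0.1475669902805146 [-0.0037948  -0.00486311  0.1482092 ]
t 15.15 tcp [ 0.5871 -0.3674  0.1574] rot [-1.7999e+02 -2.0000e-02  1.1997e+02] q [30. 50. -3. 81.  3. 49. 56.] gap 0.0267 F [-0.1  0.  -1.6]
[0.513, -0.106, 0.16, 69] turn [-0.   -0.    0.89] shift [263.5  66.4  -2.5]
```

Request:
play_rows:
  steps:
    - [[0,0,0.03],[9,2,-1],0.2]
    - [[0,0,0.09],[26,7,-2],0.2]
    - [[0,0,0.17],[48,12,-3],0.2]
    - [[0,0,0.25],[74,19,-3],0.2]
    - [[0,0,0.34],[100,25,-3],0.2]
    - [[0,0,0.43],[126,32,-3],0.2]
    - [[0,0,0.52],[152,38,-3],0.2]
    - [[0,0,0.6],[176,44,-3],0.2]

```text
t: 15.82
tcp_pos: [0.5371, -0.1914, 0.1609]
tool_rot: [180.0, -0.0, 85.4]
wrist_force: [0.0, 0.3, -0.9]
finger_gap: 0.0265
finger_force: 30.0
```

```bash
python3 -c "
from h import *
go([.513,-.106,.16,68.75])"
```

```text
t 15.82 tcp [ 0.5371 -0.1914  0.1609] rot [ 1.7998e+02 -3.0000e-02  8.5360e+01] q [ 10.  42.   8. 104.  -9.  35.  19.] gap 0.0265 F [ 0.   0.3 -0.9]
[0.513, -0.106, 0.16, 68.75] turn [ 0.    -0.001  0.29 ] shift [ 83.2 -30.9   0.9]
```

Request:
play_rows:
  steps:
    - [[0,0,0.08],[22,-8,0],0.2]
    - [[0,0,0.15],[43,-16,0],0.2]
    - [[0,0,0.21],[60,-22,0],0.2]
    - [[0,0,0.26],[74,-27,0],0.2]
    - [[0,0,0.285],[82,-30,0],0.2]
    - [[0,0,0.293],[84,-31,0],0.2]
    - [[0,0,0.293],[84,-31,0],0.2]
    - [[0,0,0.293],[84,-31,0],0.2]

```text
t: 16.48
tcp_pos: [0.5134, -0.1076, 0.1609]
tool_rot: [179.9, 0.0, 68.8]
wrist_force: [-0.4, 0.2, -0.9]
finger_gap: 0.0268
finger_force: 30.0
```

```bash
python3 - <<'E'
from h import *
from scipy.optimize import least_squares
p=viewer.snapshot('top'); save(p,'t4')
C=cloud(p); H=cv2.cvtColor(p['frame'],cv2.COLOR_RGB2HSV); b=(H[...,0]>100)&(H[...,0]<130)&(H[...,1]>110)
Q=C[b&(C[...,2]>.12)&(C[...,2]<.2)&(np.hypot(C[...,0]-.513,C[...,1]+.106)<.09)]
print(len(Q),cv2.minAreaRect((Q[:,:2]*1000).astype(np.float32)),np.median(Q[:,2]), np.linalg.lstsq(np.c_[Q[:,:2],np.ones(len(Q))],Q[:,2],rcond=None)[0])
p=viewer.snapshot('side'); save(p,'s4')
C=cloud(p); H=cv2.cvtColor(p['frame'],cv2.COLOR_RGB2HSV); b=(H[...,0]>100)&(H[...,0]<130)&(H[...,1]>110)
Q=C[b&(C[...,2]>.12)&(C[...,2]<.2)&(np.hypot(C[...,0]-.513,C[...,1]+.106)<.09)]
print(len(Q),cv2.minAreaRect((Q[:,:2]*1000).astype(np.float32)))
P=C.reshape(-1,3)
for nm,r,z0,z1 in(('spacer',.018,.025,.08),('hub',.014,.151,.18)):
    m=(np.hypot(P[:,0]-.513,P[:,1]+.106)<r+.008)&(P[:,2]>z0)&(P[:,2]<z1);Q=P[m]
    s=least_squares(lambda x:np.hypot(Q[:,0]-x[0],Q[:,1]-x[1])-r,(.513,-.106),loss='soft_l1',f_scale=.001);print(nm,len(Q),s.x.round(4))
go([.513,-.106,.1045,68.75])
a=p['frame'][140:230,220:310,::-1];cv2.imwrite('pics/s4c.png',cv2.resize(a,None,fx=6,fy=6))
E
```

```text
304 ((505.4219970703125, -131.8440399169922), (14.672731399536133, 148.23841857910156), 69.63624572753906) 0.15100941503509036 [0.03054592 0.08722524 0.14689593]
518 ((513.0724487304688, -107.74571228027344), (74.58342742919922, 149.58872985839844), 69.5751953125)
spacer 184 [ 0.5121 -0.1039]
hub 123 [ 0.5134 -0.109 ]
t 16.58 tcp [ 0.5133 -0.1081  0.1608] rot [1.7995e+02 2.0000e-02 6.8750e+01] q [ -1.  40.  13. 112. -17.  30.   2.] gap 0.0262 F [ 0.1  0.1 -1.2]
[0.513, -0.106, 0.1045, 68.75] turn [ 0.001  0.    -0.   ] shift [ 1.8 -1.1 56.3]
```

View pics/s4c.png

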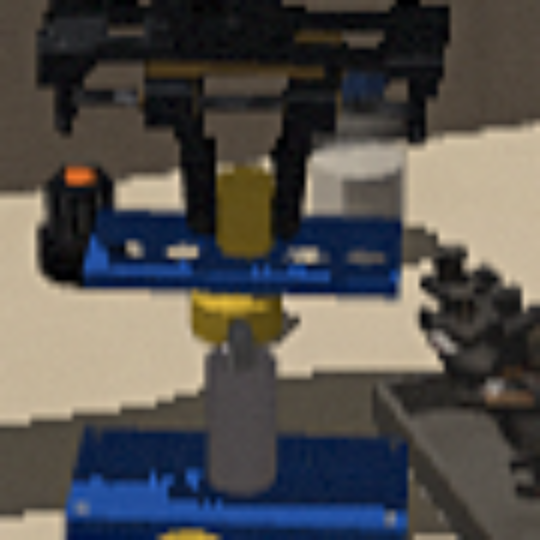

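Request:
play_rows:
  steps:
    - [[0,0,0],[2.3,-1.3,3],0.2]
    - [[0,0,0],[2.3,-1.3,10],0.2]
    - [[0,0,0],[2.3,-1.3,18],0.2]
    - [[0,0,0],[2.3,-1.3,26],0.2]
    - [[0,0,0],[2.3,-1.3,32],0.2]
    - [[0,0,0],[2.3,-1.3,37],0.2]
    - [[0,0,0],[2.3,-1.3,40],0.2]
    - [[0,0,0],[2.3,-1.3,42],0.2]

```text
t: 17.25
tcp_pos: [0.5123, -0.1043, 0.118]
tool_rot: [-180.0, 0.0, 68.8]
wrist_force: [-0.2, 0.5, -0.2]
finger_gap: 0.0268
finger_force: 30.0
```

Request:
play_rows:
  steps:
    - [[0,0,0],[0,0,2],0.2]
    - [[0,0,0],[0,0,4],0.2]
    - [[0,0,0],[0,0,6],0.2]
    - [[0,0,0],[0,0,8],0.2]
    - [[0,0,0],[0,0,9],0.2]
    - [[0,0,0],[0,0,10],0.2]
    - [[0,0,0],[0,0,11],0.2]
    - [[0,0,0],[0,0,11],0.2]

```text
t: 17.92
tcp_pos: [0.5125, -0.1042, 0.1076]
tool_rot: [-180.0, -0.0, 68.8]
wrist_force: [-0.1, -1.0, -1.2]
finger_gap: 0.0265
finger_force: 30.0
```

Request:
play_rows:
  steps:
    - [[0,0,0],[-0.9,0.9,0.5],0.2]
    - [[0,0,0],[-0.9,0.9,1],0.2]
    - [[0,0,0],[-0.9,0.9,1.5],0.2]
    - [[0,0,0],[-0.9,0.9,2],0.2]
    - [[0,0,0],[-0.9,0.9,2.5],0.2]
    - [[0,0,0],[-0.9,0.9,3],0.2]
    - [[0,0,0],[-0.9,0.9,3],0.2]
    - [[0,0,0],[-0.9,0.9,3],0.2]

```text
t: 18.58
tcp_pos: [0.5131, -0.1055, 0.105]
tool_rot: [180.0, -0.0, 68.8]
wrist_force: [0.3, 0.3, 3.6]
finger_gap: 0.0262
finger_force: 30.0
```

Request:
play_rows:
  steps:
    - [[0,0,0],[0,0,0.3],0.2]
    - [[0,0,0],[0,0,0.6],0.2]
    - [[0,0,0],[0,0,0.6],0.2]
    - [[0,0,0],[0,0,0.3],0.3]
    - [[0,0,0],[0,0,0],0.45]
    - [[0,0,0],[0,0,0],0.6]
    - [[0,0,0],[0,0,0],0.6]
    - [[0,0,0],[0,0,0],0.6]

```text
t: 19.25
tcp_pos: [0.5131, -0.1054, 0.1045]
tool_rot: [-180.0, -0.0, 68.8]
wrist_force: [-0.3, -0.2, -0.7]
finger_gap: 0.0506
finger_force: 0.0
```

Request:
play_rows:
  steps:
    - [[0,0,0],[0,0,-5],0.6]
    - [[0,0,0],[0,0,-18],0.6]
    - [[0,0,0],[0,0,-38],0.6]
    - [[0,0,0],[0,0,-63],0.6]
    - [[0,0,0],[0,0,-88],0.7]
    - [[0,0,0],[0,0,-108],0.8]
    - [[0,0,0],[0,0,-118],0.8]
    - [[0,0,0],[0,0,-120],0.8]

```text
t: 19.92
tcp_pos: [0.5142, -0.1058, 0.227]
tool_rot: [179.8, -0.1, 68.8]
wrist_force: [-0.4, 0.2, -0.5]
finger_gap: 0.0702
finger_force: 0.0
```

```bash
python3 - <<'E'
from h import *
p=viewer.snapshot('side'); save(p,'s5')
C=cloud(p); H=cv2.cvtColor(p['frame'],cv2.COLOR_RGB2HSV); b=(H[...,0]>100)&(H[...,0]<130)&(H[...,1]>110)
Q=C[b&(C[...,2]>.09)&(C[...,2]<.105)&(np.hypot(C[...,0]-.513,C[...,1]+.106)<.09)]
print(len(Q),cv2.minAreaRect((Q[:,:2]*1000).astype(np.float32)),np.percentile(Q[:,2],[50,70,90]).round(4))
m=np.hypot(C[...,0]-.513,C[...,1]+.106)<.02
z=C[m][:,2];print(np.sort(z[z<.17])[::-10].round(3))
go([.494,.1575,.2],[.494,.1575,.2,100])
a=p['frame'][140:230,220:310,::-1];cv2.imwrite('pics/s5c.png',cv2.resize(a,None,fx=6,fy=6))
E
```

```text
474 ((512.6962890625, -105.84355926513672), (70.44348907470703, 149.32571411132812), 69.21202850341797) [0.0951 0.0959 0.0971]
[0.134 0.131 0.13  0.128 0.125 0.123 0.12  0.116 0.113 0.11  0.105 0.102
 0.098 0.096 0.095 0.094 0.073 0.068 0.065 0.062 0.06  0.056 0.053 0.05
 0.047 0.044 0.041 0.036 0.034 0.03  0.029 0.025 0.022 0.018 0.015 0.013]
t 19.97 tcp [ 0.5138 -0.1056  0.2261] rot [ 1.7985e+02 -4.0000e-02  6.8800e+01] q [ -3.  34.  16. 109. -14.  39.   0.] gap 0.0703 F [-0.5 -0.4 -0.4]
[0.494, 0.1575, 0.2] turn [ 0.003 -0.001 -0.   ] shift [ 238.1 -113.6   25.9]
[0.494, 0.1575, 0.2, 100] turn [ 0.003 -0.    -0.545] shift [ 238.1 -113.6   25.9]
```

View pics/s5c.png

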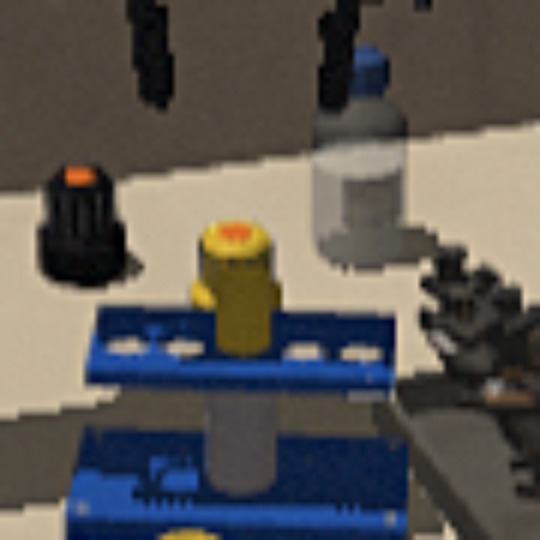

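Request:
play_rows:
  steps:
    - [[0,0,0],[15,-7,0],0.8]
    - [[0,0,0],[48,-23,0],0.8]
    - [[0,0,0],[84,-40,4],0.8]
    - [[0,0,0],[120,-57,8],0.8]
    - [[0,0,0],[156,-74,14],0.8]
    - [[0,0,0],[192,-92,20],0.8]
    - [[0,0,0],[222,-106,25],0.8]
    - [[0,0,0],[237,-113,26],0.8]

```text
t: 20.63
tcp_pos: [0.4911, 0.1618, 0.1966]
tool_rot: [-179.8, 0.0, 69.2]
wrist_force: [-0.6, 0.3, 0.1]
finger_gap: 0.0706
finger_force: 0.0
```

Request:
play_rows:
  steps:
    - [[0,0,0],[0,0,0],0.8]
    - [[0,0,0],[0,0,0],0.8]
    - [[0,0,0],[0,0,0],0.8]
    - [[0,0,0],[0,0,0],0.8]
    - [[0,0,0],[0,0,0],0.8]
    - [[0,0,0],[0,0,0],0.8]
    - [[0,0,0],[0,0,0],0.8]
    - [[0,0,0],[0,0,0],0.8]

```text
t: 21.3
tcp_pos: [0.4935, 0.1559, 0.1988]
tool_rot: [180.0, -0.0, 68.7]
wrist_force: [0.8, 0.2, 0.5]
finger_gap: 0.0705
finger_force: 0.0
```

```bash
python3 - <<'E'
from h import *
p=viewer.snapshot('wrist'); save(p,'wr3'); P=cloud(p).reshape(-1,3)
m=(np.hypot(P[:,0]-.494,P[:,1]-.1575)<.03)
for z0,z1 in((.052,.064),(.03,.05),(.01,.03)):
  Q=P[m&(P[:,2]>z0)&(P[:,2]<z1)]
  if len(Q)>10: print(z0,len(Q),cv2.minEnclosingCircle((Q[:,:2]*1000).astype(np.float32)),Q[:,2].max())
f=p['frame'].astype(int); H=cv2.cvtColor(p['frame'],cv2.COLOR_RGB2HSV)
o=((H[...,0]<15)&(H[...,1]>150)&(H[...,2]>120)).reshape(-1)&m; print('dot',o.sum(),P[o].mean(0))
go([.494,.1575,.033])
E
```

```text
0.052 1688 ((493.0760498046875, 158.2688751220703), 20.681316375732422) 0.06346319340865753
0.03 222 ((495.4705810546875, 165.10061645507812), 20.047624588012695) 0.04999603228902739
0.01 689 ((493.0523986816406, 158.57118225097656), 25.742000579833984) 0.029993686248834188
dot 0 [nan nan nan]
t 21.35 tcp [0.4935 0.1561 0.1988] rot [ 1.7999e+02 -1.0000e-02  6.8770e+01] q [-34.  36.  18. 112. -19.  35. -25.] gap 0.0703 F [-0.6 -0.3 -0.1]
[0.494, 0.1575, 0.033] turn [ 0. -0. -0.] shift [ 1.500e+00 -1.000e-01  1.658e+02]<stdin>:8: RuntimeWarning: Mean of empty slice.
  ret = um.true_divide(
```

View pics/wr3.png

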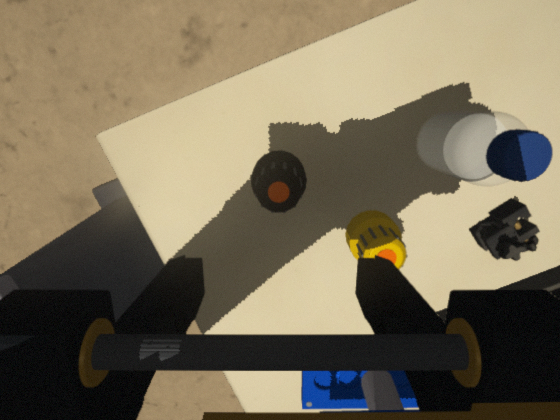

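Request:
play_rows:
  steps:
    - [[0,0,0],[1.8,-0.5,15],0.8]
    - [[0,0,0],[1.8,-0.5,42],0.75]
    - [[0,0,0],[1.8,-0.5,75],0.7]
    - [[0,0,0],[1.8,-0.5,108],0.7]
    - [[0,0,0],[1.8,-0.5,135],0.7]
    - [[0,0,0],[1.8,-0.5,154],0.7]
    - [[0,0,0],[1.8,-0.5,163],0.7]
    - [[0,0,0],[1.8,-0.5,165],0.7]

```text
t: 22.02
tcp_pos: [0.4929, 0.1579, 0.0323]
tool_rot: [-179.9, 0.1, 68.8]
wrist_force: [-0.4, -0.3, 0.2]
finger_gap: 0.0617
finger_force: 0.0
```

Request:
play_rows:
  steps:
    - [[0,0,0],[0,0,0],0.6]
    - [[0,0,0],[0,0,0],0.5]
    - [[0,0,0],[0,0,0],0.35]
    - [[0,0,0],[0,0,0],0.35]
    - [[0,0,0],[0,0,0],0.35]
    - [[0,0,0],[0,0,0],0.35]
    - [[0,0,0],[0,0,0],0.35]
    - [[0,0,0],[0,0,0],0.35]
  grip_force: 25

```text
t: 22.68
tcp_pos: [0.4944, 0.1586, 0.0349]
tool_rot: [179.9, -0.1, 68.8]
wrist_force: [-1.4, 0.1, 6.7]
finger_gap: 0.0376
finger_force: 25.0
```

Request:
play_rows:
  steps:
    - [[0,0,0],[0,0,-4],0.35]
    - [[0,0,0],[0,0,-14],0.35]
    - [[0,0,0],[0,0,-34],0.35]
    - [[0,0,0],[0,0,-64],0.35]
    - [[0,0,0],[0,0,-97],0.35]
    - [[0,0,0],[0,0,-130],0.35]
    - [[0,0,0],[0,0,-155],0.35]
    - [[0,0,0],[0,0,-165],0.35]

```text
t: 23.35
tcp_pos: [0.495, 0.1585, 0.2027]
tool_rot: [179.7, -0.2, 68.8]
wrist_force: [0.8, 0.6, -0.4]
finger_gap: 0.0383
finger_force: 25.0
```

```bash
python3 -c "
from h import *
go([.513,-.1058,.2])"
```

```text
t 23.35 tcp [0.495  0.1585 0.2027] rot [179.75  -0.23  68.78] q [-34.  36.  19. 111. -19.  35. -24.] gap 0.0383 F [ 0.8  0.6 -0.4]
[0.513, -0.1058, 0.2] turn [ 0.004 -0.004 -0.   ] shift [-239.9  112.4    2.3]
```

Request:
play_rows:
  steps:
    - [[0,0,0],[-15,7,0],0.35]
    - [[0,0,0],[-48,23,0],0.35]
    - [[0,0,0],[-84,40,0],0.35]
    - [[0,0,0],[-120,57,0],0.35]
    - [[0,0,0],[-157,74,0],0.35]
    - [[0,0,0],[-194,91,0],0.35]
    - [[0,0,0],[-224,105,0],0.35]
    - [[0,0,0],[-238,112,0],0.35]

```text
t: 24.02
tcp_pos: [0.5109, -0.1101, 0.1987]
tool_rot: [180.0, 0.2, 68.4]
wrist_force: [-0.4, 0.4, -0.5]
finger_gap: 0.038
finger_force: 25.0
```

Request:
play_rows:
  steps:
    - [[0,0,0],[0,0,0],0.35]
    - [[0,0,0],[0,0,0],0.35]
    - [[0,0,0],[0,0,0],0.35]
    - [[0,0,0],[0,0,0],0.35]
    - [[0,0,0],[0,0,0],0.35]
    - [[0,0,0],[0,0,0],0.35]
    - [[0,0,0],[0,0,0],0.35]
    - [[0,0,0],[0,0,0],0.35]

```text
t: 24.68
tcp_pos: [0.512, -0.1036, 0.1987]
tool_rot: [-180.0, -0.0, 68.8]
wrist_force: [-0.3, -0.1, -1.9]
finger_gap: 0.0379
finger_force: 25.0
```

```bash
python3 - <<'E'
from h import *
from scipy.optimize import least_squares
p=viewer.snapshot('side'); save(p,'s6'); P=cloud(p).reshape(-1,3)
for nm,r,z0,z1 in(('hub',.014,.1,.13),('skirt',.026,.168,.195)):
    m=(np.hypot(P[:,0]-.513,P[:,1]+.106)<r+.008)&(P[:,2]>z0)&(P[:,2]<z1);Q=P[m]
    s=least_squares(lambda x:np.hypot(Q[:,0]-x[0],Q[:,1]-x[1])-r,(.513,-.106),loss='soft_l1',f_scale=.001);print(nm,len(Q),s.x.round(4))
go([.513,-.1058,.146])
a=p['frame'][120:210,220:310,::-1];cv2.imwrite('pics/s6c.png',cv2.resize(a,None,fx=6,fy=6))
E
```

```text
hub 99 [ 0.5126 -0.1049]
skirt 173 [ 0.5118 -0.1026]
t 24.73 tcp [ 0.512  -0.1038  0.1987] rot [-1.800e+02 -1.000e-02  6.883e+01] q [ -3.  36.  15. 111. -15.  35.   1.] gap 0.0381 F [ 0.2  1.1 -1.1]
[0.513, -0.1058, 0.146] turn [-0. -0.  0.] shift [-1.5  1.6 52.7]
```

View pics/s6c.png

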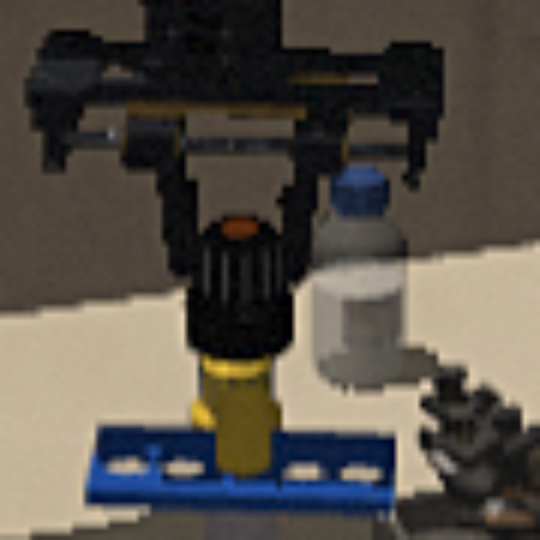

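Request:
play_rows:
  steps:
    - [[0,0,0],[-1.6,1.6,3],0.35]
    - [[0,0,0],[-1.6,1.6,11],0.35]
    - [[0,0,0],[-1.6,1.6,20],0.35]
    - [[0,0,0],[-1.6,1.6,29],0.35]
    - [[0,0,0],[-1.6,1.6,38],0.35]
    - [[0,0,0],[-1.6,1.6,44],0.35]
    - [[0,0,0],[-1.6,1.6,48],0.35]
    - [[0,0,0],[-1.6,1.6,49],0.35]

```text
t: 25.4
tcp_pos: [0.5124, -0.1061, 0.1487]
tool_rot: [-179.9, 0.0, 68.8]
wrist_force: [-1.5, 0.6, -0.9]
finger_gap: 0.0382
finger_force: 25.0
```

Request:
play_rows:
  steps:
    - [[0,0,0],[0,0,0.5],0.35]
    - [[0,0,0],[0,0,1],0.35]
    - [[0,0,0],[0,0,1.5],0.35]
    - [[0,0,0],[0,0,2],0.35]
    - [[0,0,0],[0,0,2.5],0.35]
    - [[0,0,0],[0,0,3],0.35]
    - [[0,0,0],[0,0,3],0.35]
    - [[0,0,0],[0,0,3],0.35]

```text
t: 26.07
tcp_pos: [0.513, -0.1063, 0.1469]
tool_rot: [180.0, -0.0, 68.8]
wrist_force: [0.0, 0.6, 0.0]
finger_gap: 0.0384
finger_force: 25.0
```

Request:
play_rows:
  steps:
    - [[0,0,0],[0,0,0.5],0.35]
    - [[0,0,0],[0,0,1],0.35]
    - [[0,0,0],[0,0,1.3],0.35]
    - [[0,0,0],[0,0,1.6],0.35]
    - [[0,0,0],[0,0,1.6],0.35]
    - [[0,0,0],[0,0,1.6],0.35]
    - [[0,0,0],[0,0,1.6],0.35]
    - [[0,0,0],[0,0,1.6],0.35]

```text
t: 26.73
tcp_pos: [0.5135, -0.1065, 0.1467]
tool_rot: [179.9, -0.0, 68.8]
wrist_force: [-2.6, 0.2, 14.4]
finger_gap: 0.038
finger_force: 25.0
```

Seated (14 N). Release and retreat.

Request:
play_rows:
  steps:
    - [[0,0,0],[0,0,-1],0.35]
    - [[0,0,0],[0,0,-1.3],0.45]
    - [[0,0,0],[0,0,-1.3],0.55]
    - [[0,0,0],[0,0,-1.3],0.7]
    - [[0,0,0],[0,0,-1.3],0.7]
    - [[0,0,0],[0,0,-1.3],0.7]
    - [[0,0,0],[0,0,-1.3],0.7]
    - [[0,0,0],[0,0,-1.3],0.7]

```text
t: 27.4
tcp_pos: [0.5128, -0.1062, 0.1463]
tool_rot: [-180.0, 0.0, 68.8]
wrist_force: [0.0, -0.4, -1.2]
finger_gap: 0.0615
finger_force: 0.0
```

Request:
play_rows:
  steps:
    - [[0,0,0],[0,0,-5],0.7]
    - [[0,0,0],[0,0,-18],0.7]
    - [[0,0,0],[0,0,-38],0.7]
    - [[0,0,0],[0,0,-60],0.7]
    - [[0,0,0],[0,0,-80],0.7]
    - [[0,0,0],[0,0,-95],0.7]
    - [[0,0,0],[0,0,-100],0.7]
    - [[0,0,0],[0,0,-100],0.7]

```text
t: 28.07
tcp_pos: [0.5136, -0.1064, 0.2477]
tool_rot: [179.8, -0.0, 68.8]
wrist_force: [0.2, 0.3, 0.1]
finger_gap: 0.0619
finger_force: 0.0
```

```bash
python3 - <<'E'
from h import *
from scipy.optimize import least_squares
p=viewer.snapshot('side'); save(p,'s7'); C=cloud(p);P=C.reshape(-1,3)
for nm,r,z0,z1 in(('spacer',.018,.025,.075),('skirt',.026,.114,.138),('grip',.0195,.145,.165)):
    m=(np.hypot(P[:,0]-.513,P[:,1]+.106)<r+.008)&(P[:,2]>z0)&(P[:,2]<z1);Q=P[m]
    s=least_squares(lambda x:np.hypot(Q[:,0]-x[0],Q[:,1]-x[1])-r,(.513,-.106),loss='soft_l1',f_scale=.001);print(nm,len(Q),s.x.round(4))
m=np.hypot(C[...,0]-.513,C[...,1]+.106)<.018
z=C[m][:,2];print('knob top',np.sort(z[z<.2])[-8:].round(3))
H=cv2.cvtColor(p['frame'],cv2.COLOR_RGB2HSV); b=(H[...,0]>100)&(H[...,0]<130)&(H[...,1]>110)
Q=C[b&(C[...,2]>.09)&(C[...,2]<.105)&(np.hypot(C[...,0]-.513,C[...,1]+.106)<.09)]
print(cv2.minAreaRect((Q[:,:2]*1000).astype(np.float32)),np.percentile(Q[:,2],[50,90]).round(4))
go([.513,-.106,.3])
a=p['frame'][120:240,210:330,::-1];cv2.imwrite('pics/s7c.png',cv2.resize(a,None,fx=5,fy=5))
E
```

```text
spacer 155 [ 0.5119 -0.1036]
skirt 139 [ 0.5128 -0.106 ]
grip 87 [ 0.5125 -0.1067]
knob top [0.174 0.174 0.174 0.174 0.174 0.174 0.175 0.175]
((511.58843994140625, -106.64519500732422), (71.98075103759766, 149.37281799316406), 70.693603515625) [0.095  0.0971]
t 28.12 tcp [ 0.5129 -0.1061  0.2466] rot [ 1.7996e+02 -2.0000e-02  6.8810e+01] q [ -4.  32.  17. 108. -13.  42.  -1.] gap 0.0618 F [-0.9  0.7  0.5]
[0.513, -0.106, 0.3] turn [ 0.001 -0.    -0.   ] shift [  0.2   0.1 -53.4]
```

View pics/s7c.png

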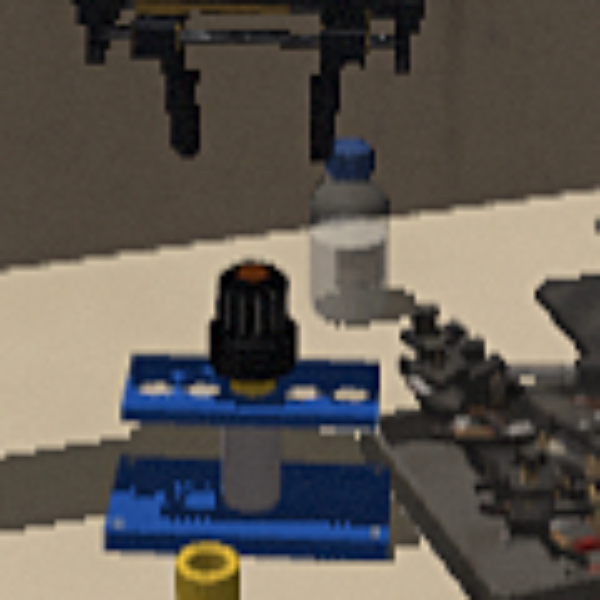

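The stack is complete: the knob (255,320) sits on the hub, the deck is level and parallel to the foot, and the gripper is clear.

```bash
python3 -c "
from h import *
print(workorder.job_done())"
```

```text
the job is handed in; nothing more can be done
None
```

I assembled the stand and handed the job in at about 28 s of the 67 s allowed: spacer, deck and cap knob all measured seated, upright and released; the hand-in call returned no verdict.

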